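# Sweep the spilled chestnuts into the sorting bay

### The arm

A 6-joint arm with a two-finger parallel gripper is mounted at the origin on the work surface. World frame = base frame: x ahead of the robot, y to its left, z up, the work surface at z = 0. Lengths are in m, angles in degrees, forces in N, time in s.
With the tool pointing down it reaches from about 0.35 to 0.875 m from the base axis. Payload 4.2 kg.
Tool frame: the origin (TCP) lies midway between the tips of the shut fingers; the grasp point (between the pads) lies 19 mm behind it; z points along the fingers, y is the direction in which the jaws open and shut (so a half turn about z gives the same grasp; the last joint's range is limited). The gripper opens to 87 mm and grips with 3 to 60 N. Pads are 19 mm wide; open, the fingers measure 117 mm over their backs; the gripper's body (75 mm by 190 mm) begins 51 mm behind the grasp point.
Start: joints at [87.697, 22.042, 0.453, 0, -68.411, -14.817], TCP at [0.184, 0.597, 0.223] pointing down, gripper open.
Joint ranges: [-179.83, 179.83], [-69.29, 118.12], [-61.27, 80.66], [-181.25, 117.63], [-171.15, -9.14], [-177.46, 177.46]. Speed limits (degrees/s): [159.86, 159.86, 180, 180, 180, 180].

### API

Orientations are given as a 3x3 rotation matrix whose columns are the frame's x, y, z axes.
In Python, from station import r gives the robot as it stands.
- The arm moves only by the tool play_rows, never from a script. Its argument "commands" is a list that holds one entry, the list of rows, each a list of 7 numbers: the shift along the world's x, y, z in m, then the turn, a rotation vector about the world's x, y, z in rad, then the closure, from 0 (fully open) to 1 (shut). A call has 1 to 5 rows; each row is the pose to reach, as a shift and turn from the pose commanded when the call began; what a row does not reach only later rows make up. A row lasts 1/10 s, in which the tool goes at most 50 mm and 8.59 degrees, less where a joint would pass 70% of its speed; a pose out of reach is approached as far as the arm can. A call with a gripper value outside its range is refused whole. The fingers move at their own pace and stop on an object; the grip force is fixed at half the most. Time passes only in rows, so rows that repeat a pose let the fingers close. It gives the time, the measured TCP pose, the force and the opening at its end, in the units of the state.
- r.sense(): the state, without advancing time (a new reading comes with each control period).
- r.capture(name): name is "side" or "top"; returns a dict with "image" (480x640x3 uint8, red, green, blue), "range_z" (480x640 float32, m along the optical axis (not along the pixel's ray), 0 where there is no reading), "intrinsics" (3x3 intrinsics, pixels), "extrinsics" (4x4, takes a point from camera to world coordinates). Camera axes: x right, y up, looking along -z (the intrinsics and any distortion apply to the point x, -y, -z); pixel columns grow to the right and rows downward; lengths in m; the calibration is good to about 2 mm. A picture is of the moment at which its call begins.
- r.finish_job(): hands the job in, once; it reports no verdict.
The state is a dict: "time_s": time; "joints": joint angles; "joint_velocities": joint speeds; "effort": joint torques, N m; "tcp_pos": TCP position; "ee_rot": TCP orientation; "wrist_force": force on the tool from outside, world axes, zero at the start; "moment": the same for the moment, N m; "gripper_width": opening from 0.0 (shut) to 1.0 (fully open).
Only numpy, scipy, OpenCV 4.12 (cv2) and the standard library are available. Lean on these libraries where they do the work, as an engineer would, in place of code of your own. Each camera call takes 0.05 s, during which the arm holds its last target. There are 200 camera calls.

### The job

Three chestnuts lie spilled on the craft table. Sweep them with the fingertips along the table top through the open side of the low three-sided wooden bay until all three lie wholly inside it. Only push them, never lift them, and leave the standing pine cone, the brush pot and the glue gun where they are.

Things in the scene. Friction and masses are not known exactly. Their poses are not given: they have to be found in the camera images.
- bay: low three-sided pale wooden bay, fixed. Origin at the middle of its open mouth, on the table top; x points into the bay (within 20 degrees of world +y), y along the mouth, z up. Inside 200 mm wide (y -100 to 100) and 130 mm deep (x 0 to 130); walls 12 mm thick, 30 mm tall at both sides and the back. No sill: its floor is the table top under thin paper.
- chestnut1: a glossy brown chestnut, flat-bottomed, domed, 32 mm across (widest 9 mm above its underside) and 22 mm tall, about 18 g, loose on the table; it slides on its flat base and does not roll. Origin at its centre, 11 mm above its underside; z up, round about z.
- chestnut2: a glossy brown chestnut, flat-bottomed, domed, 32 mm across (widest 9 mm above its underside) and 22 mm tall, about 18 g, loose on the table; it slides on its flat base and does not roll. Origin at its centre, 11 mm above its underside; z up, round about z.
- chestnut3: a glossy brown chestnut, flat-bottomed, domed, 32 mm across (widest 9 mm above its underside) and 22 mm tall, about 18 g, loose on the table; it slides on its flat base and does not roll. Origin at its centre, 11 mm above its underside; z up, round about z.
- cone: dull tan pine cone with rings of scales, standing upright among the chestnuts, 40 mm across near its foot, 50 mm tall, narrowing to the top, light (about 50 g) and loose; not to be disturbed. Origin at the centre of its underside, z up.
- pot: terracotta pot with paint brushes, 92 mm across the rim, 90 mm tall (brushes to 205 mm), loose, on the right of the table; not to be disturbed. Origin at the centre of its underside, z up.
- gun: green glue gun lying flat on its side, on the far side of the table, 34 mm thick; body 150 mm along its y axis with a nozzle of 30 mm beyond at +y and a white stick of 60 mm beyond at -y, handle reaching 120 mm along +x; not to be disturbed. Origin at the middle of the body's underside, z up.
Things that resemble listed ones, but are neither listed nor needed, are in the scene too. What is shaped like the chestnut2 but yellow is not meant. Leave any purple look-alike of the chestnut1 alone.

How it is judged:
By the outcome, as a careful person would: the job done as asked, in the order asked, and still so for the second after the job is handed in, with the robot touching nothing.
It also fails if it takes over 64 s, if anything falls off the work surface, if the arm or the gripper's body presses on something with over 40 N, if the wrist force passes 120 N, or if a joint passes its speed limit or range.

## Working session

There is one attempt and no reset: what is moved stays moved. The work goes in short steps, Python scripts to look and compute and a tool call to move; the robot and the scene stay as the last step left them, time stands still between calls to the robot, and variables do not carry over. Pictures are saved under pics/ and viewed, about 8 in all and at most 12, crops included, and the job is handed in when it is done.

Besides the shell and the picture viewer there is one more tool, called after "Emit:" as name(argument=value, ...) on one line, values as JSON. play_rows: Moves the arm, as the interface text tells. Its arguments: {"type":"object","properties":{"commands":{"type":"array","items":{"type":"array","items":{"type":"array","items":{"type":"number"}}}}},"required":["commands"]}

```bash
mkdir -p pics
cat > h.py <<'E'
import numpy as np, cv2
from station import r
def cap(n,f=None):
    c=r.capture(n)
    if f: cv2.imwrite('pics/'+f,c['image'][:,:,::-1])
    return c
def cloud(c):
    K=np.array(c['intrinsics']);T=np.array(c['extrinsics']);z=c['range_z']
    v,u=np.mgrid[:480,:640]
    p=np.stack([(u-K[0,2])/K[0,0]*z,-(v-K[1,2])/K[1,1]*z,-z],-1)
    P=p@T[:3,:3].T+T[:3,3]; P[z<=0]=np.nan
    return P
E
python3 - <<'E'
from h import *
for n in('top','side'):
    c=cap(n,n+'1.png'); np.savez('/tmp/'+n+'1.npz',**{k:np.array(v) for k,v in c.items()})
    print(n,np.array(c['intrinsics']).round(1).tolist(),np.array(c['extrinsics']).round(3).tolist(),(c['range_z']>0).mean())
print(r.sense())
E
```

```text
top [[492.6, 0.0, 314.5], [0.0, 492.6, 238.5], [0.0, 0.0, 1.0]] [[0.027, 0.994, -0.11, 0.499], [-0.999, 0.024, -0.029, -0.124], [-0.026, 0.111, 0.994, 0.84], [0.0, 0.0, 0.0, 1.0]] 0.9958919270833333
side [[509.4, 0.0, 314.1], [0.0, 509.4, 246.1], [0.0, 0.0, 1.0]] [[1.0, 0.004, -0.027, 0.572], [-0.023, 0.632, -0.775, -0.885], [0.014, 0.775, 0.632, 0.676], [0.0, 0.0, 0.0, 1.0]] 0.99609375
{'time_s': 0.1, 'joints': array([ 8.76980489e+01,  2.20868545e+01,  3.86164206e-01, -2.60252289e-02,
       -6.84134758e+01, -1.48179158e+01]), 'joint_velocities': array([ 0.00467123, -0.00681025,  0.14938258,  0.11046943,  0.09316712,
        0.06998112]), 'effort': array([-4.57051865e-04, -3.91693854e+01,  1.87934768e+01,  4.23189148e+00,
        1.34598042e-02, -7.77566402e-05]), 'tcp_pos': array([0.18378891, 0.59677731, 0.22155206]), 'ee_rot': array([[ 9.55641696e-01, -2.94531317e-01, -5.02058954e-04],
       [-2.94531727e-01, -9.55639663e-01, -1.97396487e-03],
       [ 1.01607024e-04,  2.03427543e-03, -9.99997926e-01]]), 'wrist_force': array([ 0.13033222,  0.83420424, -0.38946983]), 'moment': array([-0.00566105,  0.00732175, -0.06227145]), 'gripper_width': 1.00051732012141}
```

View pics/top1.png

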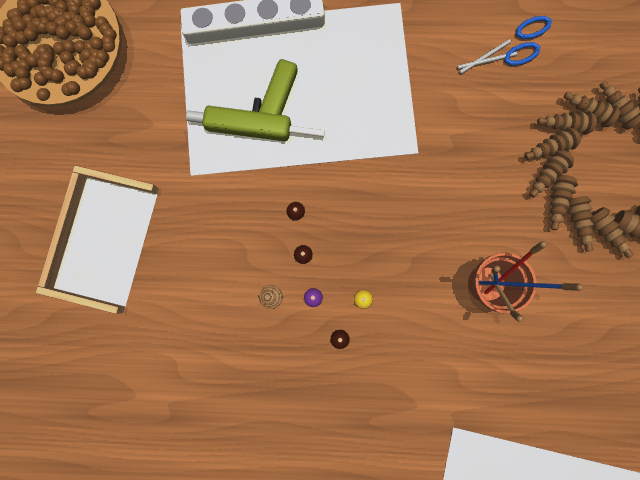

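View pics/side1.png

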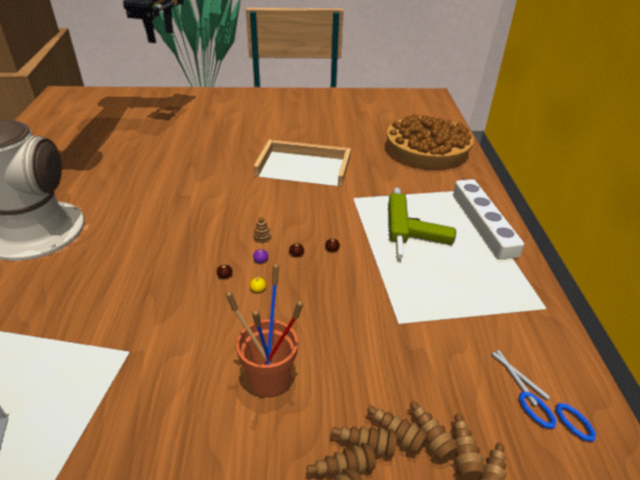

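The top view shows the bay at left (mouth corners about (157,190) and (124,312)). The brown chestnuts are at (295,211), (303,254) and (340,339), with the cone at (270,297), the purple decoy at (313,298) and the yellow one at (363,299). The side view agrees, with brown at (332,245), (296,250) and (224,271).

Run:
```python
from h import *
def ray(c,u,v):
    K=c['intrinsics'];T=c['extrinsics'];d=T[:3,:3]@np.array([(u-K[0,2])/K[0,0],-(v-K[1,2])/K[1,1],-1]);return T[:3,3],d
def atz(c,u,v,z):
    o,d=ray(c,u,v);return (o+d*(z-o[2])/d[2]).round(4)
t=dict(np.load('/tmp/top1.npz'));s=dict(np.load('/tmp/side1.npz'))
P={'t':cloud(t),'s':cloud(s)}
tp=dict(c_a=(295,211),c_b=(303,254),c_c=(340,339),purple=(313,298),yellow=(363,299),cone=(270,297))
sp=dict(c_a=(332,245),c_b=(296,250),c_c=(224,271),purple=(260,257),yellow=(258,285),cone=(262,232))
for k in tp:
    o,d=ray(t,*tp[k]);p,e=ray(s,*sp[k])
    ab=np.linalg.lstsq(np.c_[d,-e],p-o,rcond=None)[0]; q=((o+d*ab[0])+(p+e*ab[1]))/2
    # depth blob
    C=P['t'];x0=atz(t,*tp[k],.011)
    m=(np.hypot(C[...,0]-x0[0],C[...,1]-x0[1])<.03)&(C[...,2]>.006)&(C[...,2]<.06)
    pts=C[m];
    print(k,'topz11',x0[:2],'tri',q.round(3),'blob mid',((np.nanmin(pts,0)+np.nanmax(pts,0))/2).round(4)[:2],'h',np.nanmax(pts[:,2]).round(3),np.ptp(pts,axis=0).round(3)[:2])
for n,u,v in [('mouth far inner',157,193),('mouth near inner',124,308),('back far in',85,179),('back near in',55,290)]: print(n,atz(t,u,v,0))
for n,u,v in [('mouth far top',155,186),('mouth near top',120,309),('back far outer top',77,167),('back near outer top',38,290)]: print(n,atz(t,u,v,.03))
C=P['t'];m=(C[...,2]>.02)&(C[...,2]<.04)&(C[...,1]>.15)&(C[...,1]<.5)&(C[...,0]<.62)&(C[...,0]>.25)
v,u=np.nonzero(m&(np.arange(640)<165)&(np.arange(480)[:,None]>150))
p=C[v,u];print(len(p),cv2.minAreaRect(p[:,:2].astype(np.float32)),cv2.boxPoints(cv2.minAreaRect(p[:,:2].astype(np.float32))),np.median(p[:,2]))
m=(C[...,2]>.012)&(C[...,2]<.06)&(np.abs(np.arange(640)-262)<80)&(np.abs(np.arange(480)[:,None]-100)<55)
p=C[m];print('gun bbox',p.min(0),p.max(0))
```

```text
c_a topz11 [ 0.637  -0.0655] tri [ 0.638 -0.065  0.01 ] blob mid [ 0.6377 -0.0678] h 0.026 [0.03  0.036]
c_b topz11 [ 0.5638 -0.0813] tri [ 0.564 -0.081  0.011] blob mid [ 0.5637 -0.0812] h 0.026 [0.031 0.03 ]
c_c topz11 [ 0.4243 -0.1468] tri [ 0.424 -0.147  0.013] blob mid [ 0.4243 -0.1459] h 0.025 [0.03  0.028]
purple topz11 [ 0.4905 -0.1002] tri [ 0.491 -0.1    0.008] blob mid [ 0.4921 -0.1001] h 0.027 [0.03 0.03]
yellow topz11 [ 0.4911 -0.1837] tri [ 0.492 -0.184  0.01 ] blob mid [ 0.4911 -0.1836] h 0.026 [0.03 0.03]
cone topz11 [ 0.4902 -0.0281] tri [ 0.491 -0.029  0.017] blob mid [ 0.491 -0.028] h 0.052 [0.039 0.037]
mouth far inner [0.6653 0.1781 0.    ]
mouth near inner [0.4646 0.2224 0.    ]
back far in [0.6876 0.3076 0.    ]
back near in [0.492  0.3445 0.    ]
mouth far top [0.6713 0.1714 0.03  ]
mouth near top [0.464  0.2166 0.03  ]
back far outer top [0.7014 0.3077 0.03  ]
back near outer top [0.4914 0.3564 0.03  ]
1404 ((0.5389595627784729, 0.2773856222629547), (0.14360564947128296, 0.13850495219230652), 77.4854965209961) [[0.45579374 0.22229484]
 [0.59100795 0.19228265]
 [0.6221254  0.3324764 ]
 [0.48691118 0.3624886 ]] 0.029574261617847597
gun bbox [ 0.75958615 -0.11169224  0.01202606] [0.90098963 0.1283252  0.0388304 ]
```

Run:
```python
from h import *
i=cv2.imread('pics/top1.png')[150:360,30:390]
cv2.imwrite('pics/crop1.png',cv2.resize(i,None,fx=2.2,fy=2.2,interpolation=cv2.INTER_CUBIC))
```

```text
(no output)
```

View pics/crop1.png

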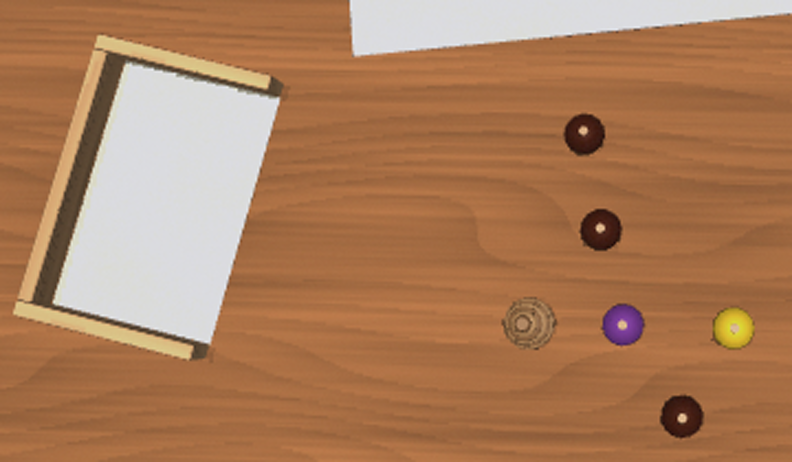

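The heights and both views agree. Bay mouth middle is about (0.565, 0.200), with its axis about 12° from +y toward +x. My plan is to use the half-open fingers as a two-point cradle and push A, then B, then C along +y.

Emit:
play_rows(commands=[[[0.0226, -0.0356, 0, 0, 0, -0.0636, 0], [0.0452, -0.0712, 0, 0, 0, -0.1272, 0], [0.0678, -0.1068, 0, 0, 0, -0.1908, 0], [0.0904, -0.1424, 0, 0, 0, -0.2544, 0], [0.113, -0.178, 0, 0, 0, -0.318, 0]]])

```text
time_s: 0.6
tcp_pos: [0.2974, 0.4175, 0.2222]
ee_rot: [[0.814, -0.58, -0.0], [-0.58, -0.814, -0.001], [0.0, 0.001, -1.0]]
wrist_force: [1.1, 0.9, 0.4]
gripper_width: 1.001
```

Emit:
play_rows(commands=[[[0.0226, -0.0356, 0, 0, 0, -0.0636, 0.72], [0.0452, -0.0712, 0, 0, 0, -0.1272, 0.72], [0.0678, -0.1068, 0, 0, 0, -0.1908, 0.72], [0.0904, -0.1424, 0, 0, 0, -0.2544, 0.72], [0.113, -0.178, 0, 0, 0, -0.318, 0.72]]])

```text
time_s: 1.1
tcp_pos: [0.4103, 0.2396, 0.2224]
ee_rot: [[0.592, -0.806, -0.0], [-0.806, -0.592, -0.0], [-0.0, 0.0, -1.0]]
wrist_force: [0.2, 0.0, -0.0]
gripper_width: 0.631
```

Emit:
play_rows(commands=[[[0.0226, -0.0356, 0, 0, 0, -0.0636, 0.72], [0.0452, -0.0712, -0.01, 0, 0, -0.1272, 0.72], [0.0678, -0.1068, -0.02, 0, 0, -0.1908, 0.72], [0.0904, -0.1424, -0.03, 0, 0, -0.2544, 0.72], [0.113, -0.178, -0.04, 0, 0, -0.318, 0.72]]])

```text
time_s: 1.6
tcp_pos: [0.5234, 0.0616, 0.1819]
ee_rot: [[0.31, -0.951, -0.0], [-0.951, -0.31, -0.0], [-0.0, 0.0, -1.0]]
wrist_force: [0.8, 0.2, 0.2]
gripper_width: 0.293
```

Emit:
play_rows(commands=[[[0.0226, -0.0356, -0.015, 0, 0, -0.0636, 0.72], [0.0452, -0.0712, -0.03, 0, 0, -0.1272, 0.72], [0.0678, -0.1068, -0.05, 0, 0, -0.1908, 0.72], [0.0904, -0.1424, -0.07, 0, 0, -0.2544, 0.72], [0.113, -0.178, -0.09, 0, 0, -0.318, 0.72]]])

```text
time_s: 2.1
tcp_pos: [0.6364, -0.1163, 0.0912]
ee_rot: [[-0.003, -1.0, -0.001], [-1.0, 0.003, 0.0], [-0.0, 0.001, -1.0]]
wrist_force: [0.5, 0.7, 0.2]
gripper_width: 0.281
```

Emit:
play_rows(commands=[[[0, 0, -0.025, 0, 0, 0, 0.72], [0, 0, -0.05, 0, 0, 0, 0.72], [0, 0, -0.07, 0, 0, 0, 0.72], [0, 0, -0.081, 0, 0, 0, 0.72], [0, 0, -0.085, 0, 0, 0, 0.72]]])

```text
time_s: 2.6
tcp_pos: [0.635, -0.1147, 0.006]
ee_rot: [[-0.0, -1.0, -0.003], [-1.0, 0.0, -0.0], [0.0, 0.003, -1.0]]
wrist_force: [-0.5, 0.5, 0.1]
gripper_width: 0.283
```

Run:
```python
from h import *
a=cap('top')['image'][150:360,180:420,::-1]; b=cap('side')['image'][180:330,200:400,::-1]
f=lambda i:cv2.resize(i,(400,350),interpolation=cv2.INTER_CUBIC)
cv2.imwrite('pics/pre.png',np.hstack([f(a),f(b)])); s=r.sense(); print(s['tcp_pos'],s['wrist_force'])
```

```text
[ 0.63602279 -0.11460819  0.00743267] [0.49919597 0.00105914 0.90209252]
```

View pics/pre.png

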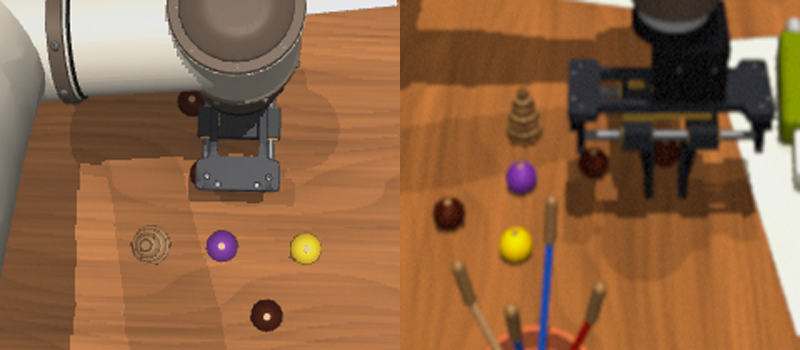

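The side crop shows chestnut A at (667,152), centred between the two fingertips. The cone and decoys are clear, so I'll push.

Emit:
play_rows(commands=[[[0, 0.01, 0, 0, 0, 0, 0.72], [0, 0.02, 0, 0, 0, 0, 0.72], [0, 0.035, 0, 0, 0, 0, 0.72], [0, 0.053, 0, 0, 0, 0, 0.72], [-0.001, 0.073, 0, 0, 0, 0, 0.72]]])

```text
time_s: 3.2
tcp_pos: [0.6352, -0.0398, 0.0081]
ee_rot: [[0.0, -1.0, 0.001], [-1.0, -0.0, 0.0], [-0.0, -0.001, -1.0]]
wrist_force: [-0.4, -0.1, 0.2]
gripper_width: 0.28
```

Emit:
play_rows(commands=[[[-0.0006, 0.02, 0, 0, 0, 0, 0.72], [-0.0012, 0.04, 0, 0, 0, 0, 0.72], [-0.0018, 0.06, 0, 0, 0, 0, 0.72], [-0.0024, 0.08, 0, 0, 0, 0, 0.72], [-0.003, 0.1, 0, 0, 0, 0, 0.72]]])

```text
time_s: 3.7
tcp_pos: [0.6317, 0.0607, 0.0079]
ee_rot: [[0.001, -1.0, 0.001], [-1.0, -0.001, 0.0], [-0.0, -0.001, -1.0]]
wrist_force: [-0.2, -0.6, -0.4]
gripper_width: 0.28
```

Run:
```python
from h import *
a=cap('top')['image'][150:360,30:420,::-1]; b=cap('side')['image'][100:310,200:400,::-1]
f=lambda i:cv2.resize(i,(400,400),interpolation=cv2.INTER_CUBIC)
cv2.imwrite('pics/mid.png',np.hstack([f(a),f(b)]))
```

```text
(no output)
```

View pics/mid.png

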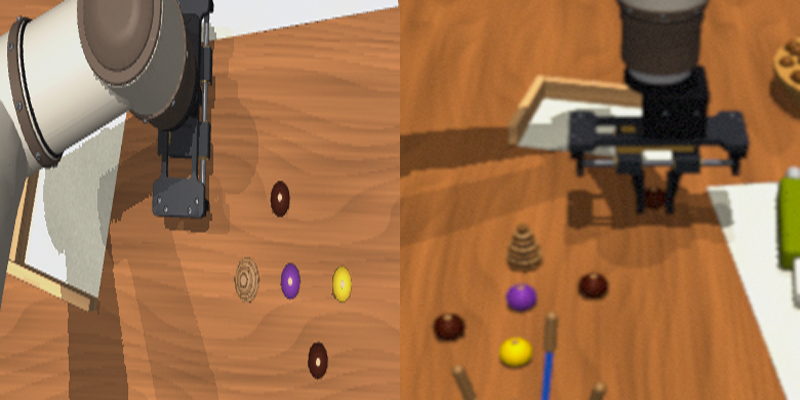

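Chestnut A is still cradled between the tips, at (655,195) in the right-hand crop, and nothing else has moved. I'll carry on into the bay, then back off and lift.

Emit:
play_rows(commands=[[[-0.001, 0.02, 0, 0, 0, 0, 0.72], [-0.002, 0.04, 0, 0, 0, 0, 0.72], [-0.003, 0.06, 0, 0, 0, 0, 0.72], [-0.004, 0.08, 0, 0, 0, 0, 0.72], [-0.005, 0.1, 0, 0, 0, 0, 0.72]]])

```text
time_s: 4.3
tcp_pos: [0.6267, 0.1596, 0.0077]
ee_rot: [[0.0, -1.0, 0.0], [-1.0, -0.0, 0.0], [-0.0, -0.0, -1.0]]
wrist_force: [-0.4, 0.1, -0.2]
gripper_width: 0.278
```

Emit:
play_rows(commands=[[[-0.001, 0.022, 0, 0, 0, 0, 0.72], [-0.002, 0.044, 0, 0, 0, 0, 0.72], [-0.002, 0.064, 0, 0, 0, 0, 0.72], [-0.002, 0.082, 0, 0, 0, 0, 0.72], [-0.002, 0.095, 0, 0, 0, 0, 0.72]]])

```text
time_s: 4.8
tcp_pos: [0.6249, 0.2551, 0.0076]
ee_rot: [[0.001, -1.0, 0.0], [-1.0, -0.001, 0.0], [-0.0, -0.0, -1.0]]
wrist_force: [-0.3, -0.6, -0.6]
gripper_width: 0.277
```

Emit:
play_rows(commands=[[[0, 0, 0, 0, 0, 0, 0.72], [0, -0.015, 0, 0, 0, 0, 0.72], [0, -0.03, 0.01, 0, 0, 0, 0.72], [0, -0.045, 0.045, 0, 0, 0, 0.72], [0, -0.065, 0.085, 0, 0, 0, 0.72]]])

```text
time_s: 5.3
tcp_pos: [0.6238, 0.1851, 0.0925]
ee_rot: [[-0.002, -1.0, -0.004], [-1.0, 0.002, -0.002], [0.002, 0.004, -1.0]]
wrist_force: [0.2, 0.4, 0.0]
gripper_width: 0.278
```

Emit:
play_rows(commands=[[[-0.008, -0.04, 0, 0, 0, 0, 0.72], [-0.016, -0.08, 0, 0, 0, 0, 0.72], [-0.024, -0.12, 0, 0, 0, 0, 0.72], [-0.032, -0.16, 0, 0, 0, 0, 0.72], [-0.04, -0.2, 0, 0, 0, 0, 0.72]]])

```text
time_s: 5.8
tcp_pos: [0.5836, -0.0154, 0.0936]
ee_rot: [[-0.002, -1.0, 0.001], [-1.0, 0.002, 0.0], [-0.0, -0.001, -1.0]]
wrist_force: [-1.0, -0.8, -0.1]
gripper_width: 0.281
```

Emit:
play_rows(commands=[[[-0.01, -0.045, 0, 0, 0, 0, 0.72], [-0.016, -0.085, 0, 0, 0, 0, 0.72], [-0.02, -0.117, 0, 0, 0, 0, 0.72], [-0.02, -0.12, -0.02, 0, 0, 0, 0.72], [-0.02, -0.12, -0.04, 0, 0, 0, 0.72]]])

```text
time_s: 6.3
tcp_pos: [0.564, -0.1353, 0.0537]
ee_rot: [[-0.005, -1.0, 0.002], [-1.0, 0.005, 0.0], [-0.0, -0.002, -1.0]]
wrist_force: [-0.1, 0.8, -0.6]
gripper_width: 0.28
```

Run:
```python
from h import *
a=cap('top')['image'][150:360,30:420,::-1]; b=cap('side')['image'][100:310,200:400,::-1]
f=lambda i,w:cv2.resize(i,(w,340),interpolation=cv2.INTER_CUBIC)
cv2.imwrite('pics/b.png',np.hstack([f(a,460),f(b,324)])); s=r.sense(); print(s['tcp_pos'])
```

```text
[ 0.56155843 -0.13392529  0.05082272]
```

View pics/b.png

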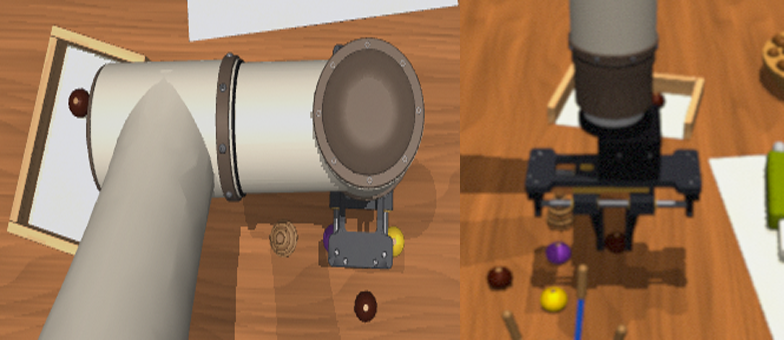

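Chestnut A sits inside the bay at crop (78,102). B is centred between the tips, at (616,242).

Emit:
play_rows(commands=[[[0, 0, -0.02, 0, 0, 0, 0.72], [0, 0, -0.038, 0, 0, 0, 0.72], [0, 0, -0.045, 0, 0, 0, 0.72], [0, 0.01, -0.045, 0, 0, 0, 0.72], [0, 0.02, -0.045, 0, 0, 0, 0.72]]])

```text
time_s: 6.9
tcp_pos: [0.5655, -0.1115, 0.0087]
ee_rot: [[-0.0, -1.0, 0.002], [-1.0, 0.0, -0.0], [0.0, -0.002, -1.0]]
wrist_force: [-0.6, -0.4, 0.1]
gripper_width: 0.281
```

Emit:
play_rows(commands=[[[0, 0.01, 0, 0, 0, 0, 0.72], [0, 0.022, 0, 0, 0, 0, 0.72], [0.001, 0.038, 0, 0, 0, 0, 0.72], [0.002, 0.057, 0, 0, 0, 0, 0.72], [0.003, 0.077, 0, 0, 0, 0, 0.72]]])

```text
time_s: 7.4
tcp_pos: [0.5681, -0.033, 0.0079]
ee_rot: [[0.001, -1.0, 0.001], [-1.0, -0.001, 0.0], [-0.0, -0.001, -1.0]]
wrist_force: [0.5, 0.4, 0.9]
gripper_width: 0.282
```

Emit:
play_rows(commands=[[[0.001, 0.02, 0, 0, 0, 0, 0.72], [0.002, 0.04, 0, 0, 0, 0, 0.72], [0.003, 0.06, 0, 0, 0, 0, 0.72], [0.004, 0.08, 0, 0, 0, 0, 0.72], [0.005, 0.1, 0, 0, 0, 0, 0.72]]])

```text
time_s: 7.9
tcp_pos: [0.5729, 0.0674, 0.0078]
ee_rot: [[0.001, -1.0, 0.0], [-1.0, -0.001, 0.0], [-0.0, -0.0, -1.0]]
wrist_force: [-0.3, 0.3, -0.3]
gripper_width: 0.28
```

Emit:
play_rows(commands=[[[0.001, 0.02, 0, 0, 0, 0, 0.72], [0.002, 0.04, 0, 0, 0, 0, 0.72], [0.003, 0.06, 0, 0, 0, 0, 0.72], [0.004, 0.08, 0, 0, 0, 0, 0.72], [0.005, 0.1, 0, 0, 0, 0, 0.72]]])

```text
time_s: 8.4
tcp_pos: [0.5778, 0.1672, 0.0077]
ee_rot: [[0.001, -1.0, 0.0], [-1.0, -0.001, 0.0], [-0.0, -0.0, -1.0]]
wrist_force: [-0.2, -0.1, -0.8]
gripper_width: 0.279
```

Emit:
play_rows(commands=[[[0.001, 0.022, 0, 0, 0, 0, 0.72], [0.001, 0.044, 0, 0, 0, 0, 0.72], [0.001, 0.064, 0, 0, 0, 0, 0.72], [0.001, 0.082, 0, 0, 0, 0, 0.72], [0.001, 0.095, 0, 0, 0, 0, 0.72]]])

```text
time_s: 8.9
tcp_pos: [0.5789, 0.2621, 0.0075]
ee_rot: [[0.001, -1.0, 0.0], [-1.0, -0.001, 0.0], [-0.0, -0.0, -1.0]]
wrist_force: [0.1, 0.1, -0.4]
gripper_width: 0.278
```

Emit:
play_rows(commands=[[[0, 0, 0, 0, 0, 0, 0.72], [0, -0.015, 0, 0, 0, 0, 0.72], [0, -0.03, 0.01, 0, 0, 0, 0.72], [0, -0.045, 0.045, 0, 0, 0, 0.72], [0, -0.065, 0.085, 0, 0, 0, 0.72]]])

```text
time_s: 9.4
tcp_pos: [0.5778, 0.1921, 0.0926]
ee_rot: [[-0.002, -1.0, -0.004], [-1.0, 0.002, -0.002], [0.002, 0.004, -1.0]]
wrist_force: [0.9, 0.1, 0.3]
gripper_width: 0.283
```

Emit:
play_rows(commands=[[[-0.015, -0.039, 0, 0, 0, 0, 0.72], [-0.031, -0.078, 0, 0, 0, 0, 0.72], [-0.046, -0.117, 0, 0, 0, 0, 0.72], [-0.062, -0.156, 0, 0, 0, 0, 0.72], [-0.078, -0.195, 0, 0, 0, 0, 0.72]]])

```text
time_s: 9.9
tcp_pos: [0.4992, -0.0031, 0.0934]
ee_rot: [[-0.002, -1.0, 0.001], [-1.0, 0.002, 0.0], [-0.0, -0.001, -1.0]]
wrist_force: [0.2, -1.6, -0.1]
gripper_width: 0.282
```

Emit:
play_rows(commands=[[[-0.015, -0.039, 0, 0, 0, 0, 0.72], [-0.031, -0.078, 0, 0, 0, 0, 0.72], [-0.046, -0.117, 0, 0, 0, 0, 0.72], [-0.062, -0.156, 0, 0, 0, 0, 0.72], [-0.077, -0.195, 0, 0, 0, 0, 0.72]]])

```text
time_s: 10.4
tcp_pos: [0.4214, -0.1974, 0.0934]
ee_rot: [[-0.002, -1.0, 0.001], [-1.0, 0.002, -0.0], [0.0, -0.001, -1.0]]
wrist_force: [1.5, 0.6, 0.2]
gripper_width: 0.28
```

Emit:
play_rows(commands=[[[0, 0, 0, 0, 0, 0, 0.72], [0, 0, -0.02, 0, 0, 0, 0.72], [0, 0, -0.04, 0, 0, 0, 0.72], [0, 0, -0.04, 0, 0, 0, 0.72]]])

```text
time_s: 10.8
tcp_pos: [0.421, -0.1952, 0.0512]
ee_rot: [[-0.002, -1.0, -0.005], [-1.0, 0.002, 0.001], [-0.001, 0.005, -1.0]]
wrist_force: [-1.1, -0.1, 0.0]
gripper_width: 0.279
```

Run:
```python
from h import *
a=cap('top')['image'][150:360,30:420,::-1]; b=cap('side')['image'][100:310,200:400,::-1]
f=lambda i,w:cv2.resize(i,(w,340),interpolation=cv2.INTER_CUBIC)
cv2.imwrite('pics/c.png',np.hstack([f(a,460),f(b,324)])); s=r.sense(); print(s['tcp_pos'])
```

```text
[ 0.42354946 -0.19518691  0.05308829]
```

View pics/c.png

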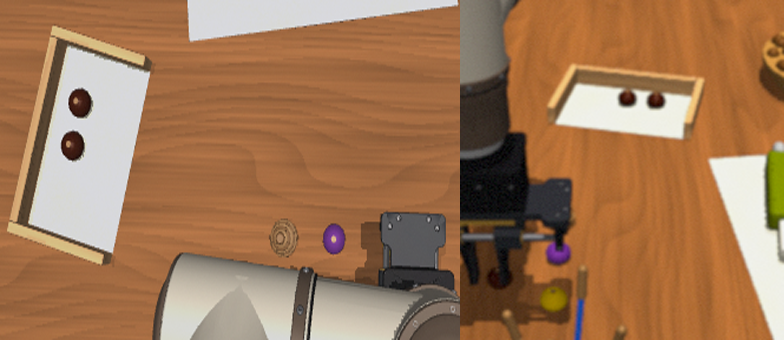

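A and B are both inside the bay at crop (80,102) and (73,145), and the cone and purple decoy are untouched. The tool is behind C, so I'll push straight past the cone and then curve into the bay.

Emit:
play_rows(commands=[[[0, 0, -0.02, 0, 0, 0, 0.72], [0, 0, -0.038, 0, 0, 0, 0.72], [0, 0, -0.045, 0, 0, 0, 0.72], [0, 0.01, -0.045, 0, 0, 0, 0.72], [0, 0.02, -0.045, 0, 0, 0, 0.72]]])

```text
time_s: 11.4
tcp_pos: [0.4246, -0.1742, 0.0084]
ee_rot: [[-0.0, -1.0, 0.002], [-1.0, 0.0, -0.0], [0.0, -0.002, -1.0]]
wrist_force: [0.1, 0.4, -1.2]
gripper_width: 0.277
```

Emit:
play_rows(commands=[[[0, 0.01, 0, 0, 0, 0, 0.72], [0, 0.022, 0, 0, 0, 0, 0.72], [0, 0.038, 0, 0, 0, 0, 0.72], [0, 0.057, 0, 0, 0, 0, 0.72], [0, 0.077, 0, 0, 0, 0, 0.72]]])

```text
time_s: 11.9
tcp_pos: [0.4242, -0.0963, 0.0081]
ee_rot: [[0.0, -1.0, 0.001], [-1.0, -0.0, 0.0], [-0.0, -0.001, -1.0]]
wrist_force: [0.2, -0.9, 0.7]
gripper_width: 0.28
```

Run:
```python
from h import *
b=cap('side')['image'][160:310,170:350,::-1]
cv2.imwrite('pics/d.png',cv2.resize(b,None,fx=3,fy=3,interpolation=cv2.INTER_CUBIC)); s=r.sense(); print(s['tcp_pos'])
```

```text
[ 0.42433057 -0.09468044  0.00814969]
```

View pics/d.png

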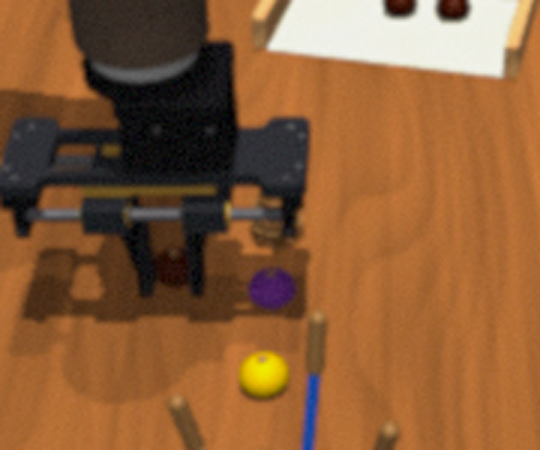

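C is cradled at (175,267), with the decoys clear. Continuing with the curved push.

Emit:
play_rows(commands=[[[0, 0.02, 0, 0, 0, 0, 0.72], [0, 0.04, 0, 0, 0, 0, 0.72], [0, 0.06, 0, 0, 0, 0, 0.72], [0, 0.08, 0, 0, 0, 0, 0.72], [0, 0.1, 0, 0, 0, 0, 0.72]]])

```text
time_s: 12.45
tcp_pos: [0.424, 0.0036, 0.008]
ee_rot: [[0.001, -1.0, 0.001], [-1.0, -0.001, 0.0], [-0.0, -0.001, -1.0]]
wrist_force: [0.3, 0.8, 0.1]
gripper_width: 0.283
```

Emit:
play_rows(commands=[[[0.003, 0.018, 0, 0, 0, -0.09, 0.72], [0.009, 0.035, 0, 0, 0, -0.18, 0.72], [0.017, 0.051, 0, 0, 0, -0.27, 0.72], [0.026, 0.067, 0, 0, 0, -0.36, 0.72], [0.036, 0.083, 0, 0, 0, -0.43, 0.72]]])

```text
time_s: 12.95
tcp_pos: [0.4599, 0.0865, 0.008]
ee_rot: [[-0.419, -0.908, 0.0], [-0.908, 0.419, 0.0], [-0.0, -0.0, -1.0]]
wrist_force: [0.4, -1.3, -0.5]
gripper_width: 0.277
```

Emit:
play_rows(commands=[[[0.009, 0.017, 0, 0, 0, 0, 0.72], [0.018, 0.034, 0, 0, 0, 0, 0.72], [0.026, 0.051, 0, 0, 0, 0, 0.72], [0.035, 0.068, 0, 0, 0, 0, 0.72], [0.044, 0.085, 0, 0, 0, 0, 0.72]]])

```text
time_s: 13.45
tcp_pos: [0.5042, 0.1716, 0.0077]
ee_rot: [[-0.416, -0.91, -0.0], [-0.91, 0.416, -0.0], [0.0, 0.0, -1.0]]
wrist_force: [-0.0, -0.0, 1.0]
gripper_width: 0.277
```

Emit:
play_rows(commands=[[[0.006, 0.017, 0, 0, 0, 0.04, 0.72], [0.011, 0.034, 0, 0, 0, 0.08, 0.72], [0.015, 0.05, 0, 0, 0, 0.12, 0.72], [0.018, 0.063, 0, 0, 0, 0.16, 0.72], [0.02, 0.073, 0, 0, 0, 0.2, 0.72]]])

```text
time_s: 13.95
tcp_pos: [0.524, 0.2445, 0.0075]
ee_rot: [[-0.224, -0.975, -0.0], [-0.975, 0.224, -0.0], [0.0, 0.0, -1.0]]
wrist_force: [0.1, 0.9, -0.2]
gripper_width: 0.282
```

Emit:
play_rows(commands=[[[0, 0, 0, 0, 0, 0, 0.72], [-0.003, -0.015, 0, 0, 0, 0, 0.72], [-0.006, -0.03, 0.01, 0, 0, 0, 0.72], [-0.01, -0.045, 0.045, 0, 0, 0, 0.72], [-0.014, -0.065, 0.085, 0, 0, 0, 0.72]]])

```text
time_s: 14.45
tcp_pos: [0.5082, 0.1754, 0.0927]
ee_rot: [[-0.229, -0.973, -0.004], [-0.973, 0.229, -0.002], [0.003, 0.003, -1.0]]
wrist_force: [0.5, 0.6, 0.2]
gripper_width: 0.281
```

Emit:
play_rows(commands=[[[0, -0.04, 0.02, 0, 0, 0, 0.72], [0, -0.08, 0.04, 0, 0, 0, 0.72], [0, -0.12, 0.06, 0, 0, 0, 0.72], [0, -0.16, 0.08, 0, 0, 0, 0.72], [0, -0.2, 0.1, 0, 0, 0, 0.72]]])

```text
time_s: 14.95
tcp_pos: [0.508, -0.0249, 0.1941]
ee_rot: [[-0.229, -0.973, 0.0], [-0.973, 0.229, 0.0], [-0.0, -0.0, -1.0]]
wrist_force: [1.9, 0.9, -0.1]
gripper_width: 0.28
```

Run:
```python
from h import *
for _ in range(3): c=cap('top')
s=cap('side')
a=c['image'][140:340,20:420,::-1]
f=lambda i,w,h:cv2.resize(i,(w,h),interpolation=cv2.INTER_CUBIC)
cv2.imwrite('pics/e.png',np.vstack([f(a,600,300),f(s['image'][100:300,200:600,::-1],600,300)]))
for n,im in(('top',c),('side',s)):
    P=cloud(im);z=P[...,2]
    for k,x,y in [('cone',.491,-.028),('purple',.491,-.100),('yellow',.491,-.184)]:
        m=(np.hypot(P[...,0]-x,P[...,1]-y)<.035)&(z>.008)&(z<.055); p=P[m]
        if len(p)>20: print(n,k,((p.min(0)+p.max(0))/2).round(3)[:2],p[:,2].max().round(3))
    L=im['image'].astype(int).sum(2);M=np.array([.565,.2]);a=np.array([.2155,.9765]);b=np.array([.9765,-.2155])
    q=P[...,:2]-M; d=q@a; l=q@b
    m=(z>.008)&(z<.028)&(d>-.03)&(d<.112)&(abs(l)<.085)
    N,lab,st,ce=cv2.connectedComponentsWithStats(m.astype(np.uint8))
    for i in range(1,N):
        if st[i,4]>40: k=lab==i; print(n,'in bay: depth',d[k].min().round(3),d[k].max().round(3),'lat',l[k].min().round(3),l[k].max().round(3),st[i,4])
print(r.sense()['tcp_pos'],r.sense()['time_s'])
```

```text
top cone [ 0.49  -0.037] 0.054
top purple [ 0.492 -0.1  ] 0.026
top yellow [ 0.491 -0.184] 0.025
top in bay: depth 0.071 0.102 lat 0.028 0.058 263
top in bay: depth 0.073 0.099 lat -0.008 0.012 108
side cone [ 0.492 -0.034] 0.053
side purple [ 0.492 -0.103] 0.024
side yellow [ 0.492 -0.186] 0.025
side in bay: depth 0.067 0.094 lat -0.017 0.012 81
side in bay: depth 0.07 0.096 lat 0.029 0.058 85
side in bay: depth 0.039 0.064 lat -0.062 -0.032 87
[ 0.50866717 -0.02369095  0.19326003] 15.15
```

View pics/e.png

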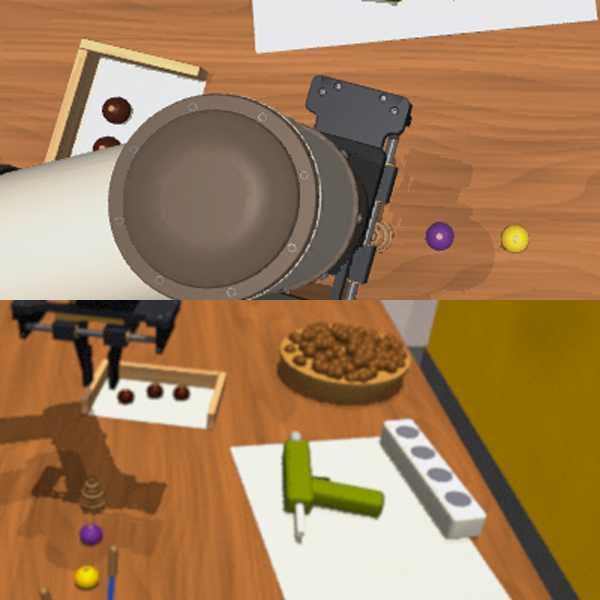

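All three chestnuts lie inside the bay. The arm partly hides the cone from above, so I'll compare its side view with the first picture and then hand in.

Run:
```python
from h import *
o=dict(np.load('/tmp/side1.npz'));n=cap('side')
def c(im):
    P=cloud(im);p=P[(np.hypot(P[...,0]-.491,P[...,1]+.028)<.035)&(P[...,2]>.008)&(P[...,2]<.055)];return ((p.min(0)+p.max(0))/2).round(4)
print('cone',c(o),c(n))
for k,(y,x) in dict(cone=(232,262),gun=(225,410),pot=(360,267)).items():
    T=o['image'][y-25:y+25,x-20:x+20]; R=cv2.matchTemplate(n['image'][y-40:y+40,x-35:x+35],T,cv2.TM_CCOEFF_NORMED)
    m=cv2.minMaxLoc(R); print(k,'shift px',m[3][0]-15,m[3][1]-15,round(m[1],3))
print(r.finish_job())
```

```text
cone [ 0.4921 -0.0333  0.0298] [ 0.4921 -0.0325  0.0301]
cone shift px 0 0 0.479
gun shift px 0 0 0.999
pot shift px 0 0 0.994
the job is handed in; nothing more can be done
None
```

All three brown chestnuts were pushed into the bay and the job is handed in, at about 15 s on the robot's clock. I swept them one at a time with the half-open fingertips as a cradle, curving the third one around the cone. Nothing was lifted.

**Chestnuts:** the last side view measured all three inside the bay, well clear of the walls. Depths run from 39 to 96 mm of 130 mm, and sideways positions from −62 to +58 mm of ±100 mm. The last top view showed only two of them, because the arm hid the third. So the third chestnut's place rests on the side view alone.

**Things to leave alone:**
- **Pot and gun:** they match their first side picture with 0 px shift.
- **Cone:** it measures within 1 mm of its first place. Its picture match was weak (0.48), probably because of the arm's shadow, and the top view of it was partly hidden.
- **Look-alikes:** the purple and yellow ones measure within about 1 mm of their starting places from above, and within about 3 mm in the side view.

Wrist forces read at the end of each move stayed at about 2 N or less.

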